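# Lock the castle nut on the proof press

### The job

On the small green proof press, tighten the brass castle nut (clockwise from above, never backing it off) just until its next slot lines up with the cross hole in the spindle. Then push the red-tabbed keeper pin gently through slot and hole until its collar is fully home against the nut, without forcing it, let go, and leave the other things on the bench where they are.

Things in the scene. Friction and masses are not known exactly. Their poses are not given: they have to be found in the camera images.
- press: fixed green proof press; origin on the table top under the vertical spindle axis, z up. Bed: x -70 to 210 mm, 300 wide (y), top 40 mm above the table; black roller across it at x = 165, top 92. Round the spindle: boss 52 mm wide up to 50 mm height, then a 32 mm neck with a 37 mm washer up to 75. Spindle 20 mm diameter; its cross hole runs along this body's y, open at both ends
- nut_top (a point): on the spindle axis at the height of the nut's top rim, 107 mm above the table, fixed to the press, axes as the press. The cross hole's centre lies on the axis somewhere between 3.5 and 15.5 mm below this point; it differs each time with the spindle and no reading tells it: find it by feel. Hole square-cut, 7 mm wide, 6.5 tall, along the press's y; a red stripe on the spindle's top shows its direction
- nut (a joint): angle (rad) of the castle nut, growing clockwise from above (tightening). A slot lines up with the hole at 0, 1.047 and 2.094, when two flats face along the press's y. Starts between 0.2 and 0.75, so the next slot is at 1.047. Turns stiffly, about 0.25 N m, and stays where it is left; its height does not change
- nut_base (a point): centre of the underside of the brass castle nut, on the spindle axis 75 mm above the table, axes as the press (does not turn with the nut). Hexagon 40 mm across flats, 32 mm tall, solid for the lower 13 mm; six slots 9 mm wide and 19 mm deep, open at the top, one in the middle of each flat
- pin: loose keeper pin, about 50 g, standing on its red tab: 24 mm long (x), 14 thick (y), 36 tall; origin in the centre of the tab's underside, z up. A 5 mm steel shank points along +x at height 24 mm; collar 18 mm diameter, front face at x = 26; tip at x = 78 (last 2 mm taper to 4.2 mm). Once in, the tab hangs below the shank. May enter from either end of the hole
- pin_seat (a point): point on the pin's shank axis 20 mm ahead of the collar's front face (46 mm ahead of the tab's centre, 24 mm above its underside), axes as the pin; it lies on the spindle axis when the collar touches the nut's flat
- ink_tin: pale ink tin with a paper label, 80 mm across, 60 tall; a bystander, leave it alone
- jar: amber jar with black lid, 66 mm across, 80 tall; a bystander, leave it alone
- type_a: wooden printing block 50 x 35 x 23 mm; a bystander, leave it alone
- type_b: pale wooden printing block 60 x 25 x 23 mm; a bystander, leave it alone
- spare_nut: a spare brass castle nut like the one on the press, lying loose on the table; not needed; a bystander, leave it alone
- washer: spare steel washer, 38 mm across, 4 thick, loose on the table; not needed; a bystander, leave it alone
- screwdriver: screwdriver lying on the table; a bystander, leave it alone
Not all that is in view belongs to the job. What is shaped like the pin but black or blue is not meant.

How it is judged (in metres and radians):
On the way, in this order (a step that is already met when the one before it is completed fails the run):
1. the nut has been tightened so that the slot lines up with the cross hole, the pin not yet there (value of joint nut between 0.947 and 1.147 rad and horizontal distance between pin_seat and nut_top above 0.05 m), for 0.2 s.
2. the pin is through slot and hole with its collar home (x of pin_seat in the frame of press between -0.003 and 0.003 m and y of pin_seat in the frame of press between -0.003 and 0.003 m and z of pin_seat in the frame of press between 0.0875 and 0.1075 m and angle between the x axis of pin and the y axis of press, either way round below 0.16 rad), for 0.2 s.
At the end, for the whole second after the job is handed in: The nut stands at 1.047 rad within 0.1, the pin lies through the cross hole along the press's y within 0.16 rad, its seat point within 3 mm of the spindle axis along the press's x and y (collar home) and within 10 mm of 97.5 mm height, at rest and released (all of step 2 and value of joint nut between 0.947 and 1.147 rad and linear speed of pin below 0.02 m/s); the robot touches nothing.
It fails at once if the nut is backed off (below 0.1 rad) (value of joint nut below 0.1 rad).
It fails at once if the nut is overtightened, more than 0.15 rad past the slot (value of joint nut above 1.197 rad).
It fails at once if the pin is forced: more than 25 N between pin and press (contact force between pin and press above 25 N).
It fails at once if another thing on the bench is moved more than 30 mm (distance of any of ink_tin, jar, type_a, type_b, spare_nut, washer, screwdriver from where it was at the start of the episode above 0.03 m).
It also fails if it takes over 72 s, if anything falls off the work surface, if the arm or the gripper's body presses on something with over 40 N, if the wrist force passes 120 N, or if a joint passes its speed limit or range.

### The arm

A 6-joint arm with a two-finger parallel gripper is mounted at the origin on the work surface. World frame = base frame: x ahead of the robot, y to its left, z up, the work surface at z = 0. Lengths are in mm, angles in rad, forces in N, time in s.
With the tool pointing down it reaches from about 375 to 975 mm from the base axis. Payload 3.8 kg.
Tool frame: the origin (TCP) lies at the very end of the fingers, on their centre line; the grasp point (between the pads) lies 19 mm behind it; z points along the fingers, y is the direction in which the jaws open and shut (so a half turn about z gives the same grasp; the last joint's range is limited). The gripper opens to 85 mm and grips with 20 to 120 N. Pads are 22 mm wide; open, the fingers measure 114 mm over their backs; the gripper's body (76 mm by 85 mm) begins 54 mm behind the grasp point. The pads swing forward as they close: fully open they stand 13 mm farther back than shut.
Start: joints at [-1.331, 0.264, 1.604, -0, 1.274, -0.037], TCP at [184.458, -649.302, 231.28] pointing down, gripper open.
Joint ranges: [-2.63, 2.63], [-0.94, 2.18], [0.31, 2.57], [-1.31, 4.45], [0, 2.66], [-2.55, 2.55]. Speed limits (rad/s): [2.57, 2.57, 3.14, 3.14, 3.14, 3.14].

### API

Orientations are given as a rotation vector (axis times angle).
In Python, from bench import bot, vision gives the robot as it stands.
- The arm moves only by the tool jog_arm, never from a script. Its argument "commands" is a list of rows, each an object with "translation": the shift along the tool's x, y, z in m, a list of three; "roll": the turn about the tool's z in rad. A call has 1 to 10 rows; each row is the pose to reach, as a shift and turn from the pose commanded when the call began, along the tool's axes at that moment; what a row does not reach only later rows make up. A row lasts 1/8 s, in which the tool goes at most 62.5 mm and 10.7 degrees, less where a joint would pass 70% of its speed; a pose out of reach is approached as far as the arm can. A call with a gripper value outside its range is refused whole. "jaw" is the gripper command: -1 is shut, 1 is fully open, values between are in proportion, set as the call begins (left out, the last holds). The fingers move at their own pace and stop on an object; "newtons" is the grip in N (left out, the last holds). Time passes only in rows, so rows that repeat a pose let the fingers close. It gives the time, the measured TCP pose, the force and the opening at its end, in the units of the state.
- bot.observe(): the state, without advancing time (a new reading comes with each control period).
- vision.snapshot(name): name is "scene" or "side" or "wrist"; returns a dict with "pixels" (400x640x3 uint8, red, green, blue), "fx", "fy", "cx", "cy" (pixels), "world_to_cam" (4x4, takes a point from world to camera coordinates). Camera axes: x right, y down, z forward; pixel columns grow to the right and rows downward; lengths in mm; the calibration is good to about 2 mm. The wrist camera is an equidistant fisheye: a pixel r from the principal point sees the ray r / f radians off the axis. A picture is of the moment at which its call begins. There is no depth.
- bot.job_done(): hands the job in, once; it reports no verdict.
The state is a dict: "time": time; "joint_pos": joint angles; "qd": joint speeds; "tau": joint torques, N m; "eef_pos": TCP position; "tool_rot": TCP orientation; "wrist_force": force on the tool from outside, world axes, zero at the start; "wrist_torque": the same for the moment, N m; "grip_width": opening from 0.0 (shut) to 1.0 (fully open).
Only numpy, scipy, OpenCV 4.12 (cv2) and the standard library are available. Lean on these libraries where they do the work, as an engineer would, in place of code of your own. Each camera call takes 0.05 s, during which the arm holds its last target. There are 200 camera calls.

## Working session

There is one attempt and no reset: what is moved stays moved. The work goes in short steps, Python scripts to look and compute and a tool call to move; the robot and the scene stay as the last step left them, time stands still between calls to the robot, and variables do not carry over. Pictures are saved under pics/ and viewed, about 8 in all and at most 12, crops included, and the job is handed in when it is done.

Besides the shell and the picture viewer there is one more tool, called after ">>>" as name(argument=value, ...), one argument or row to a line, values as JSON. jog_arm: Moves the arm, as the interface text tells. Its arguments: {"type":"object","properties":{"commands":{"type":"array","items":{"type":"object","properties":{"translation":{"type":"array","items":{"type":"number"}},"roll":{"type":"number"}}}},"jaw":{"type":"number"},"newtons":{"type":"number"}},"required":["commands"]}

```bash
ls; mkdir -p pics; python3 - <<'E'
from bench import bot, vision
import cv2,numpy as np
print(bot.observe())
for n in ("scene","side","wrist"):
    s=vision.snapshot(n); cv2.imwrite(f"pics/{n}0.png",s["pixels"][...,::-1]); np.savez(f"pics/{n}0.npz",**s)
    print(n,s["fx"],s["fy"],s["cx"],s["cy"],np.round(s["world_to_cam"],3).tolist())
E
```

```text
pics
{'time': 0.0, 'joint_pos': array([-1.33087732e+00,  2.64757007e-01,  1.60540654e+00, -3.76481995e-05,
        1.27371895e+00, -3.69109545e-02]), 'qd': array([-1.30595134e-03, -1.23834234e-03, -2.40548619e-05,  1.52912797e-03,
        1.07149341e-03, -2.11274528e-03]), 'tau': array([-3.12052514e-03, -5.15117919e+01, -3.67317724e+01, -1.78409041e-04,
        1.30412015e-02, -7.25685368e-06]), 'eef_pos': array([ 184.2822611 , -648.57274607,  229.9418792 ]), 'tool_rot': array([-3.10929116e+00, -4.33159699e-01,  4.20403310e-04]), 'wrist_force': array([0.41703516, 0.10630708, 0.54997971]), 'wrist_torque': array([-0.01098172, -0.01937783,  0.02811852]), 'grip_width': 1.0007881846488882}
scene 479.8893597602717 479.8893597602717 320.6373948403991 202.0608146344032 [[0.467, 0.884, -0.012, -262.527], [0.548, -0.301, -0.78, -221.378], [-0.693, 0.358, -0.625, 1928.622], [0.0, 0.0, 0.0, 1.0]]
side 398.2850820102027 398.2850820102027 320.4981762032369 191.60383924102595 [[0.96, -0.281, -0.002, -486.114], [-0.18, -0.607, -0.774, 160.624], [0.216, 0.743, -0.633, 994.061], [0.0, 0.0, 0.0, 1.0]]
wrist 309.70691628693146 309.70691628693146 319.96382825899764 196.51706608711177 [[0.274, -0.962, -0.002, -674.663], [-0.921, -0.263, 0.289, -38.578], [-0.279, -0.077, -0.957, 378.835], [0.0, 0.0, 0.0, 1.0]]
```

View pics/scene0.png

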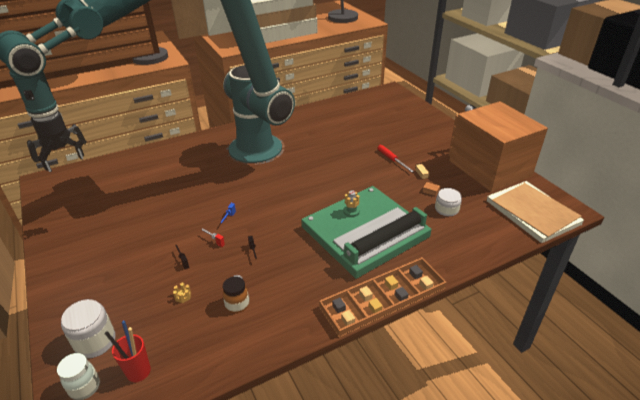

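View pics/side0.png

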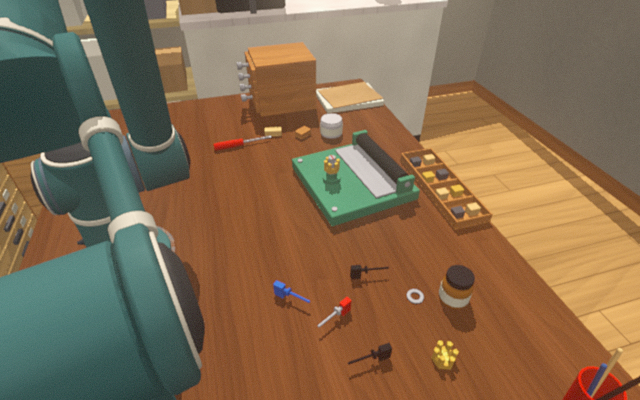

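The scene view shows the press around (366,225) with its nut at (351,200), and the red pin at (214,238). In the side view the nut is at (332,165) and the red pin at (340,310). Pin-shaped candidates in the side view are red (345,305), blue (283,290), black (358,271) and black (382,352). Only the red tab fits the description.

```bash
cat > h.py <<'E'
import numpy as np,cv2
def ray(s,uv,fish=False):
    M=np.array(s["world_to_cam"]);R=M[:3,:3];t=M[:3,3]
    x=(uv[0]-s["cx"])/s["fx"];y=(uv[1]-s["cy"])/s["fy"]
    if fish:
        r=np.hypot(x,y);k=np.sin(r)/max(r,1e-9);d=np.array([x*k,y*k,np.cos(r)])
    else: d=np.array([x,y,1.])
    return -R.T@t,R.T@(d/np.linalg.norm(d))
def onz(s,uv,z,fish=False):
    c,d=ray(s,uv,fish);return c+d*(z-c[2])/d[2]
def proj(s,p,fish=False):
    M=np.array(s["world_to_cam"]);q=M[:3,:3]@np.array(p,float)+M[:3,3]
    if fish:
        th=np.arctan2(np.hypot(q[0],q[1]),q[2]);q=np.array([*(q[:2]/np.hypot(q[0],q[1])*th),1])
    return q[:2]/q[2]*[s["fx"],s["fy"]]+[s["cx"],s["cy"]]
def tri(a,b):
    A=[];B=[]
    for c,d in(a,b): P=np.eye(3)-np.outer(d,d);A.append(P);B.append(P@c)
    return np.linalg.lstsq(np.vstack(A),np.hstack(B),rcond=None)[0]
E
python3 - <<'E'
from h import *
S={n:np.load(f"pics/{n}0.npz") for n in("scene","side")}
for n,s in S.items():
    hsv=cv2.cvtColor(s["pixels"],cv2.COLOR_RGB2HSV)
    g=cv2.inRange(hsv,(60,90,40),(85,255,255)); 
    cs=max((c for c in cv2.findContours(g,0,1)[0] if cv2.moments(c)["m00"]>0 and 280<c[:,0,0].mean()<430 and c[:,0,1].mean()>130),key=cv2.contourArea)
    ap=cv2.approxPolyDP(cv2.convexHull(cs),3,True)[:,0]
    print(n,[(p.tolist(),np.round(onz(s,p,40)[:2]).tolist(),np.round(onz(s,p,0)[:2]).tolist()) for p in ap])
    r=cv2.inRange(hsv,(0,170,120),(5,255,255))|cv2.inRange(hsv,(174,170,120),(180,255,255))
    for c in cv2.findContours(r,0,1)[0]:
        if cv2.contourArea(c)>15:
            x=c[:,0].mean(0);print("red",x,cv2.contourArea(c),onz(s,x,18).round())
def crop(n,x,y,w,h,k): return cv2.resize(S[n]["pixels"][y:y+h,x:x+w,::-1],(w*k,h*k),interpolation=cv2.INTER_CUBIC)
a=np.vstack([crop("scene",320,180,66,50,6),crop("scene",190,215,66,50,6)])
b=np.vstack([crop("side",300,140,66,50,6),crop("side",310,285,66,50,6)])
cv2.imwrite("pics/c1.png",np.hstack([a,b]))
E
```

```text
scene [([407, 212], [662.0, 261.0], [625.0, 293.0]), ([340, 255], [727.0, -24.0], [693.0, -3.0]), ([303, 220], [537.0, -49.0], [495.0, -30.0]), ([372, 187], [495.0, 235.0], [451.0, 265.0])]
red [123.31578947 343.71052632] 97.0 [ 721. -637.   18.]
red [133.47468354 355.03797468] 489.0 [ 766. -621.   18.]
red [220.53571429 239.32142857] 43.0 [ 473. -302.   18.]
red [387.25641026 151.56410256] 91.5 [307. 427.  18.]
side [([293, 160], [485.0, 233.0], [497.0, 290.0]), ([333, 150], [622.0, 251.0], [642.0, 309.0]), ([396, 197], [718.0, -24.0], [743.0, 19.0]), ([332, 217], [523.0, -51.0], [537.0, -10.0])]
red [619.78378378 396.43243243] 63.5 [ 881. -621.   18.]
red [591.86740331 385.7679558 ] 837.5 [ 848. -592.   18.]
red [345.13953488 305.97674419] 117.5 [ 473. -304.   18.]
red [228.03125  143.953125] 163.0 [301. 421.  18.]
```

View pics/c1.png

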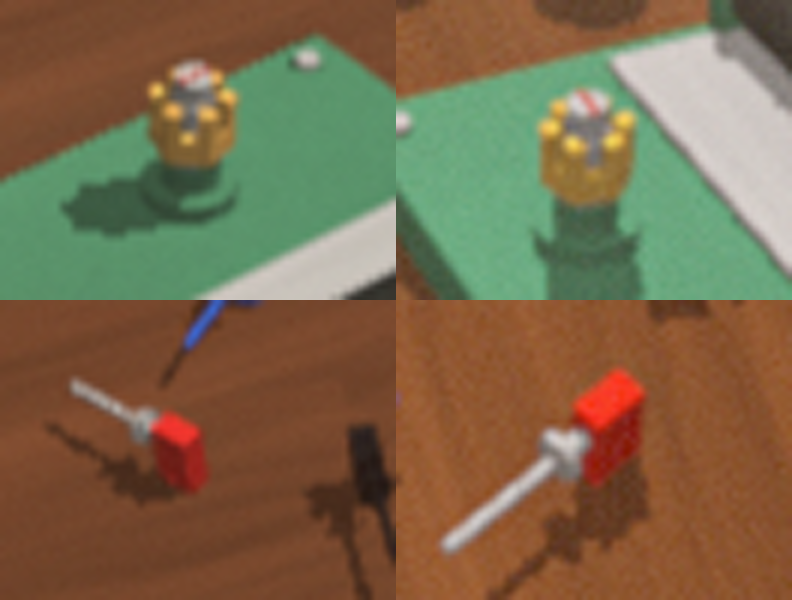

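The top crops show the brass nut on the press with a red stripe on the spindle end. The bottom crops confirm the red-tabbed pin, with its tip at scene (202,229) / side (319,326) and collar at scene (214.5,236) / side (338.5,310).

```bash
python3 - <<'E'
from h import *
from scipy.spatial.transform import Rotation as Ro
from bench import bot
S={n:np.load(f"pics/{n}0.npz") for n in("scene","side","wrist")}
for k,a,b in[("tip",(202,229),(318.7,326)),("collar",(214.5,235.8),(338.5,310.3)),("spindletop",(352.5,192.2),(332,156.8))]:
    print(k,tri(ray(S["scene"],a),ray(S["side"],b)).round(1))
o=bot.observe();R=Ro.from_rotvec(o["tool_rot"]).as_matrix();print(R.round(3))
s=S["wrist"];M=s["world_to_cam"];c=-M[:3,:3].T@M[:3,3];print("cam in tool",R.T@(c-o["eef_pos"]),(R.T@M[:3,:3].T).round(3))
E
```

```text
tip [ 404.1 -338.7   22.9]
collar [ 454.5 -314.5   23.4]
spindletop [572.4 108.5 116.4]
[[ 0.962  0.273 -0.   ]
 [ 0.273 -0.962  0.002]
 [ 0.    -0.002 -1.   ]]
cam in tool [  72.96680517    0.78062228 -142.10594223] [[ 0.001 -0.957 -0.289]
 [ 1.     0.001 -0.   ]
 [ 0.    -0.289  0.957]]
```

>>> jog_arm(
  commands=[
    {"translation": [0.041,-0.044,0],"roll": -0.14},
    {"translation": [0.083,-0.089,0],"roll": -0.28},
    {"translation": [0.124,-0.133,0],"roll": -0.42},
    {"translation": [0.165,-0.177,0],"roll": -0.56},
    {"translation": [0.207,-0.222,0],"roll": -0.7},
    {"translation": [0.248,-0.266,0],"roll": -0.84},
    {"translation": [0.29,-0.311,0],"roll": -0.98},
    {"translation": [0.331,-0.355,0],"roll": -1.12},
    {"translation": [0.372,-0.4,0],"roll": -1.26},
    {"translation": [0.414,-0.444,0],"roll": -1.4},
  ],
)

```text
time: 1.4
eef_pos: [461.8, -107.2, 231.3]
tool_rot: [2.095, 2.34, 0.0]
wrist_force: [0.6, 0.0, 0.5]
grip_width: 0.998
```

>>> jog_arm(
  commands=[
    {"translation": [0.05,0.033,0]},
    {"translation": [0.1,0.066,0]},
    {"translation": [0.15,0.1,0]},
    {"translation": [0.2,0.133,0]},
    {"translation": [0.2,0.133,0]},
    {"translation": [0.2,0.133,0]},
  ],
)

```text
$.commands[0]: bad value
```

```bash
python3 - <<'E'
from bench import bot, vision
import cv2,numpy as np
from h import *
o=bot.observe();print(o["time"],o["joint_pos"],o["eef_pos"],o["tool_rot"])
s=vision.snapshot("wrist");np.savez("pics/w1.npz",**s)
uv=proj(s,(572,108,107),True);print(uv, proj(s,(582,108,107),True),proj(s,(572,118,107),True))
u,v=uv.astype(int);w=50;h=50
cv2.imwrite("pics/w1.png",np.hstack([cv2.resize(s["pixels"][v-h:v+h,u-w:u+w,::-1],(500,500),interpolation=cv2.INTER_CUBIC)]))
E
```

```text
1.4 [-2.80476184e-01 -1.24051831e-01  2.01747146e+00 -1.36618558e-04
  1.24759669e+00 -3.91019904e-01] [ 461.77452772 -107.15767538  231.32090573] [2.09489393e+00 2.34038651e+00 2.10171685e-04]
[463.73393864 -18.70883338] [473.03428199 -15.66675708] [463.95509855 -27.4161494 ]Traceback (most recent call last):
  File "<stdin>", line 8, in <module>
cv2.error: OpenCV(4.12.0) /io/opencv/modules/imgproc/src/resize.cpp:4208: error: (-215:Assertion failed) !ssize.empty() in function 'resize'
```

Roll is required in each row.

>>> jog_arm(
  commands=[
    {"translation": [0.05,0.033,0],"roll": 0},
    {"translation": [0.1,0.066,0],"roll": 0},
    {"translation": [0.15,0.1,0],"roll": 0},
    {"translation": [0.2,0.133,0],"roll": 0},
    {"translation": [0.2,0.133,0],"roll": 0},
    {"translation": [0.2,0.133,0],"roll": 0},
  ],
)

```text
time: 2.2
eef_pos: [571.9, 103.5, 230.6]
tool_rot: [-2.099, -2.336, 0.003]
wrist_force: [0.3, -0.9, -0.2]
grip_width: 1.002
```

```bash
python3 - <<'E'
from bench import bot, vision
import cv2,numpy as np
from h import *
o=bot.observe();print(o["time"],o["joint_pos"],o["eef_pos"],o["tool_rot"])
s=vision.snapshot("wrist");np.savez("pics/w1.npz",**s)
uv=proj(s,(572,108,107),True);print(uv, proj(s,(582,108,107),True),proj(s,(572,118,107),True))
cv2.imwrite("pics/w1full.png",s["pixels"][...,::-1])
u,v=uv.astype(int);w=50;h=50
cv2.imwrite("pics/w1.png",cv2.resize(s["pixels"][v-h:v+h,u-w:u+w,::-1],(600,600),interpolation=cv2.INTER_CUBIC))
E
```

```text
2.2 [ 1.36602704e-01  8.91411497e-02  1.80913064e+00 -6.12648903e-04
  1.24500610e+00  3.01699055e-02] [571.88171883 103.54059214 230.62177097] [-2.0994737  -2.3361837   0.00260928]
[321.44460992 183.52916069] [332.64835397 184.71003761] [322.67728518 172.56943624]
```

View pics/w1.png

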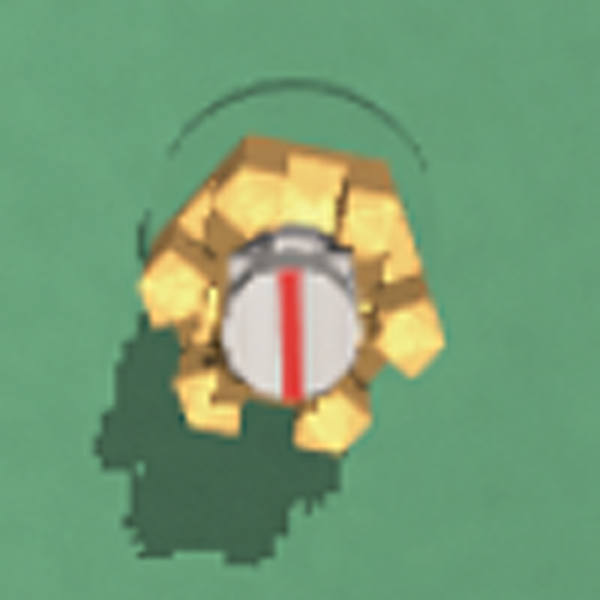

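The crop shows the stripe nearly vertical, from (290,270) to (293,400), and six bright prong tops. I'll rectify the prong tops onto z=107.

```bash
python3 - <<'E'
from h import *
s=np.load("pics/w1.npz");x0,y0=271,133
im=cv2.resize(s["pixels"][y0:y0+100,x0:x0+100],(800,800),interpolation=cv2.INTER_CUBIC)
hsv=cv2.cvtColor(im,cv2.COLOR_RGB2HSV)
g=lambda p:np.array([x0+(p[0]+.5)/8-.5,y0+(p[1]+.5)/8-.5])
m=cv2.inRange(hsv,(15,80,225),(28,255,255));m=cv2.morphologyEx(m,cv2.MORPH_OPEN,np.ones((9,9)))
P=[]
for c in cv2.findContours(m,0,1)[0]:
    if cv2.contourArea(c)>300:
        M=cv2.moments(c);p=(M["m10"]/M["m00"],M["m01"]/M["m00"]);w=onz(s,g(p),107,True)
        far=None;P.append(w[:2]);print(np.array(p).round(),cv2.contourArea(c),w.round(1))
P=np.array(P)
if len(P)==6:
    c=P.mean(0);d=P-c;a=np.degrees(np.arctan2(d[:,1],d[:,0]));print("centre",c,"r",np.hypot(*d.T),"ang mod60",(a%60).round(1))
r=cv2.inRange(hsv,(0,130,120),(6,255,255))|cv2.inRange(hsv,(172,130,120),(180,255,255))
c=max(cv2.findContours(r,0,1)[0],key=cv2.contourArea)
vx,vy,cx,cy=cv2.fitLine(c,cv2.DIST_L2,0,.01,.01).ravel()
(bx,by),wh,_=cv2.minAreaRect(c);print("stripe px",bx,by,wh)
for z in(107,110,114,118):
    A=onz(s,g((cx+50*vx,cy+50*vy)),z,True);B=onz(s,g((cx-50*vx,cy-50*vy)),z,True);d=A-B
    print(z,"centre",onz(s,g((bx,by)),z,True).round(1),"ang",np.degrees(np.arctan2(d[1],d[0]))%180,"len",max(wh)/100*np.hypot(*d[:2]))
E
```

```text
[443. 566.] 4113.0 [578.   90.1 107. ]
[275. 539.] 3147.5 [558.9  91.3 107. ]
[547. 449.] 5052.0 [588.1 104.9 107. ]
[236. 391.] 6038.5 [553.  107.9 107. ]
[262. 288.] 1117.5 [554.8 119.8 107. ]
[506. 310.] 6906.0 [581.6 120.2 107. ]
[370. 258.] 10041.0 [566.2 124.3 107. ]
stripe px 388.34600830078125 447.1314697265625 (172.3883819580078, 25.986988067626953)
107 centre [570.4 103.3 107. ] ang 97.93036707671246 len 19.89617621202687
110 centre [570.3 104.1 110. ] ang 97.93036707671239 len 19.671626786064245
114 centre [570.2 105.2 114. ] ang 97.93036707671249 len 19.37222755144743
118 centre [570.2 106.3 118. ] ang 97.93036707671199 len 19.07282831683061
```

>>> jog_arm(
  commands=[
    {"translation": [0.003,-0.001,0.03],"roll": -0.1},
    {"translation": [0.003,-0.001,0.06],"roll": -0.2},
    {"translation": [0.003,-0.001,0.09],"roll": -0.277},
    {"translation": [0.003,-0.001,0.1],"roll": -0.277},
    {"translation": [0.003,-0.001,0.1],"roll": -0.277},
    {"translation": [0.003,-0.001,0.1],"roll": -0.277},
  ],
  jaw=1,
  newtons=50,
)

```text
time: 3.0
eef_pos: [572.3, 106.5, 133.0]
tool_rot: [1.759, 2.601, 0.003]
wrist_force: [0.8, 0.5, -0.2]
grip_width: 0.999
```

```bash
cat >> h.py <<'E'
from scipy.spatial.transform import Rotation as Ro
def st(o):
    R=Ro.from_rotvec(o["tool_rot"]).as_matrix();print("t",round(o["time"],2),"p",o["eef_pos"].round(1),"xang",np.degrees(np.arctan2(R[1,0],R[0,0])).round(2),"zax",R[:,2].round(3),"F",o["wrist_force"].round(1),"T",o["wrist_torque"].round(2),"g",round(float(o["grip_width"]),3),"j6",o["joint_pos"][5].round(2))
    return R
E
python3 - <<'E'
from h import *
from bench import bot
R=st(bot.observe());o=bot.observe();print(R.T@(np.array([570.4,106.2,80])-o["eef_pos"]))
E
```

```text
t 3.0 p [572.3 106.5 133. ] xang 111.86 zax [ 0.003  0.    -1.   ] F [ 0.8  0.5 -0.2] T [0.05 0.04 0.04] g 0.999 j6 -0.24
[ 0.47294142 -1.9552894  52.9725972 ]
```

>>> jog_arm(
  commands=[
    {"translation": [0.0005,-0.002,0.02],"roll": 0},
    {"translation": [0.0005,-0.002,0.04],"roll": 0},
    {"translation": [0.0005,-0.002,0.052],"roll": 0},
    {"translation": [0.0005,-0.002,0.052],"roll": 0},
  ],
)

```text
time: 3.5
eef_pos: [568.1, 106.4, 78.0]
tool_rot: [-1.757, -2.602, 0.003]
wrist_force: [1.4, 0.3, 0.0]
grip_width: 1.003
```

>>> jog_arm(
  commands=[
    {"translation": [0,0,0],"roll": 0},
    {"translation": [0,0,0],"roll": 0},
    {"translation": [0,0,0],"roll": 0},
    {"translation": [0,0,0],"roll": 0},
    {"translation": [0,0,0],"roll": 0},
    {"translation": [0,0,0],"roll": 0},
    {"translation": [0,0,0],"roll": 0},
    {"translation": [0,0,0],"roll": 0},
  ],
  jaw=-1,
  newtons=50,
)

```text
time: 4.5
eef_pos: [570.9, 107.0, 80.7]
tool_rot: [1.756, 2.602, 0.004]
wrist_force: [4.2, 2.9, 5.9]
grip_width: 0.461
```

```bash
python3 - <<'E'
from h import *
from bench import bot,vision
st(bot.observe())
s=vision.snapshot("wrist");np.savez("pics/w2.npz",**s)
u,v=proj(s,(570.4,106.2,107),True).astype(int);print(u,v)
cv2.imwrite("pics/w2.png",cv2.resize(s["pixels"][max(0,v-80):v+70,u-100:u+100,::-1],None,fx=4,fy=4,interpolation=cv2.INTER_CUBIC))
E
```

```text
t 4.5 p [570.9 107.   80.7] xang 111.95 zax [ 0.004  0.001 -1.   ] F [4.2 2.9 5.9] T [ 0.5  -0.59  0.22] g 0.461 j6 -0.24
320 280
```

View pics/w2.png

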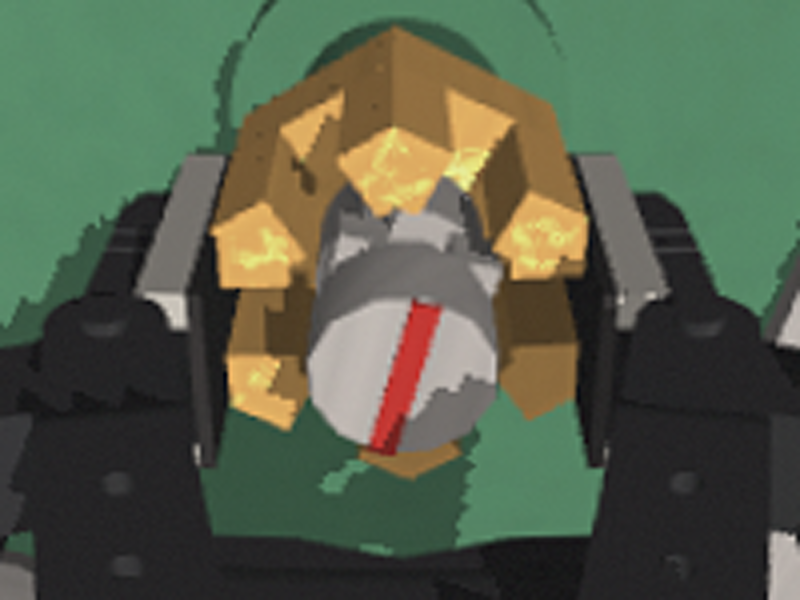

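The nut is clamped on two flats (opening about 39 mm) and square to the pads. Next I tighten it 44°.

>>> jog_arm(
  commands=[
    {"translation": [0,0,0],"roll": 0.09},
    {"translation": [0,0,0],"roll": 0.18},
    {"translation": [0,0,0],"roll": 0.27},
    {"translation": [0,0,0],"roll": 0.36},
    {"translation": [0,0,0],"roll": 0.45},
    {"translation": [0,0,0],"roll": 0.54},
    {"translation": [0,0,0],"roll": 0.63},
    {"translation": [0,0,0],"roll": 0.7},
    {"translation": [0,0,0],"roll": 0.76},
    {"translation": [0,0,0],"roll": 0.77},
  ],
)

```text
time: 5.8
eef_pos: [570.4, 106.9, 80.7]
tool_rot: [2.607, 1.752, 0.004]
wrist_force: [2.2, 3.8, 7.0]
grip_width: 0.461
```

>>> jog_arm(
  commands=[
    {"translation": [0,0,0],"roll": 0},
    {"translation": [0,0,0],"roll": 0},
  ],
)

```text
time: 6.05
eef_pos: [570.3, 106.9, 80.6]
tool_rot: [2.607, 1.752, 0.004]
wrist_force: [2.1, 3.4, 7.4]
grip_width: 0.466
```

```bash
python3 - <<'E'
from h import *
from bench import bot,vision
st(bot.observe())
E
```

```text
t 6.05 p [570.3 106.9  80.6] xang 67.82 zax [ 0.003  0.001 -1.   ] F [2.1 3.4 7.4] T [ 0.35 -0.47  0.25] g 0.466 j6 0.53
```

>>> jog_arm(
  commands=[
    {"translation": [0,0,0],"roll": 0},
    {"translation": [0,0,0],"roll": 0},
    {"translation": [0,0,0],"roll": 0},
    {"translation": [0,0,0],"roll": 0},
    {"translation": [0,0,-0.05],"roll": 0},
    {"translation": [0,0,-0.1],"roll": 0},
    {"translation": [0,0,-0.15],"roll": 0},
    {"translation": [0,0,-0.15],"roll": 0},
    {"translation": [0,0,-0.15],"roll": 0},
  ],
  jaw=1,
)

```text
time: 7.18
eef_pos: [568.7, 106.4, 228.9]
tool_rot: [-2.607, -1.753, 0.001]
wrist_force: [-0.2, -0.7, -1.3]
grip_width: 1.0
```

```bash
python3 - <<'E'
from h import *
from bench import bot,vision
st(bot.observe())
s=vision.snapshot("wrist");np.savez("pics/w3.npz",**s)
u,v=proj(s,(570.3,106.9,107),True).astype(int);print(u,v)
cv2.imwrite("pics/w3.png",cv2.resize(s["pixels"][v-50:v+50,u-50:u+50,::-1],(600,600),interpolation=cv2.INTER_CUBIC))
E
```

```text
t 7.17 p [568.7 106.4 228.9] xang 67.82 zax [-0. -0. -1.] F [-0.2 -0.7 -1.3] T [-0.02 -0.03 -0.01] g 1.0 j6 0.53
321 187
```

View pics/w3.png

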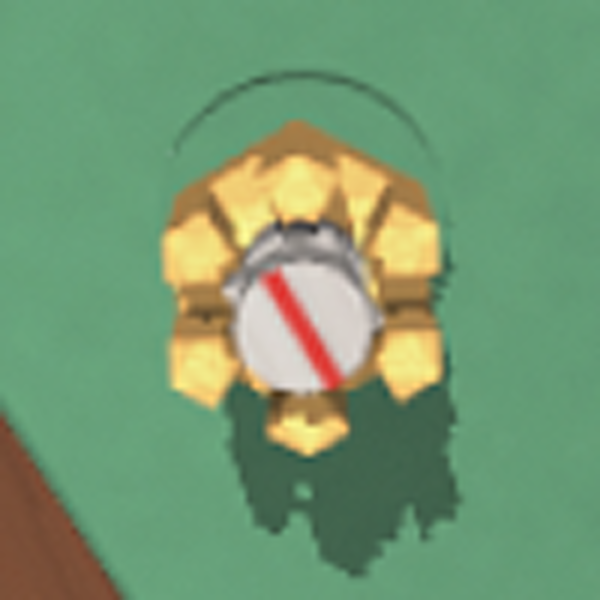

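The slots are now square to the 30° stripe, so a slot lines up with the hole. On to the pin.

>>> jog_arm(
  commands=[
    {"translation": [-0.05,0.008,0],"roll": 0.09},
    {"translation": [-0.1,0.016,0],"roll": 0.18},
    {"translation": [-0.155,0.025,0],"roll": 0.27},
    {"translation": [-0.21,0.034,0],"roll": 0.36},
    {"translation": [-0.265,0.043,0.01],"roll": 0.45},
    {"translation": [-0.32,0.052,0.02],"roll": 0.54},
    {"translation": [-0.375,0.061,0.03],"roll": 0.63},
    {"translation": [-0.415,0.068,0.03],"roll": 0.73},
    {"translation": [-0.415,0.068,0.03],"roll": 0.73},
    {"translation": [-0.415,0.068,0.03],"roll": 0.73},
  ],
  jaw=0.1,
)

```text
time: 8.48
eef_pos: [474.6, -302.6, 197.5]
tool_rot: [-3.058, -0.706, 0.003]
wrist_force: [-0.0, -0.1, -0.2]
grip_width: 0.552
```

```bash
python3 - <<'E'
from h import *
from bench import bot,vision
st(bot.observe())
s=vision.snapshot("wrist");np.savez("pics/w4.npz",**s)
u,v=proj(s,(460,-311,24),True).astype(int);print(u,v)
x0,y0=u-80,v-75
im=s["pixels"]
cv2.imwrite("pics/w4.png",cv2.resize(im[y0:y0+150,x0:x0+160,::-1],None,fx=5,fy=4,interpolation=cv2.INTER_CUBIC)[:,:800] if 0 else cv2.resize(im[y0:y0+150,x0:x0+160,::-1],None,fx=4,fy=4,interpolation=cv2.INTER_CUBIC))
print("origin",x0,y0)
hsv=cv2.cvtColor(im,cv2.COLOR_RGB2HSV)
for nm,m in(("red",cv2.inRange(hsv,(0,150,90),(6,255,255))|cv2.inRange(hsv,(172,150,90),(180,255,255))),("grey",cv2.inRange(hsv,(0,0,120),(180,45,255)))):
    for c in cv2.findContours(m,0,1)[0]:
        if cv2.contourArea(c)>40: 
            r=cv2.minAreaRect(c);print(nm,np.round(r[0],1),np.round(r[1],1),r[2],onz(s,r[0],24,True).round(1),onz(s,r[0],36,True).round(1))
# spindle axis: two wrist views
a=np.load("pics/w1.npz");b=np.load("pics/w3.npz")
def spot(s,x0,y0):
    i=cv2.resize(s["pixels"][y0:y0+100,x0:x0+100],(800,800),interpolation=cv2.INTER_CUBIC);h=cv2.cvtColor(i,cv2.COLOR_RGB2HSV)
    r=cv2.inRange(h,(0,130,120),(6,255,255))|cv2.inRange(h,(172,130,120),(180,255,255));c=max(cv2.findContours(r,0,1)[0],key=cv2.contourArea)
    p=np.array(cv2.minAreaRect(c)[0]);return (p+.5)/8-.5+[x0,y0]
pa,pb=spot(a,271,133),spot(b,271,137);print("spindle",tri(ray(a,pa,1),ray(b,pb,1)))
for z in (112,114,116,118):print(z,onz(a,pa,z,1).round(1),onz(b,pb,z,1).round(1))
E
```

```text
t 8.47 p [ 474.6 -302.6  197.5] xang 26.01 zax [-0.002  0.002 -1.   ] F [-0.  -0.1 -0.2] T [ 0.04  0.04 -0.06] g 0.552 j6 0.5
320 191
origin 240 116
red [321.  178.5] [29. 14.] 90.0 [ 472.4 -304.9   24. ] [ 475.  -303.7   36. ]
red [617.5  81.5] [47. 43.] 90.0 [ 800.5 -623.4   24. ] [ 790.7 -610.    36. ]
grey [505.  368.5] [11. 14.] 90.0 [ 312.5 -746.5   24. ] [ 321.2 -728.5   36. ]
grey [136.2 370.9] [24.1  8.5] 63.43495178222656 [  15.2 -160.    24. ] [  35.2 -164.3   36. ]
grey [ 25. 375.] [69.3  9.2] 42.92996597290039 [-402.2  214.4   24. ] [-366.3  195.9   36. ]
grey [385.3 260.2] [45.1 15.2] 76.29303741455078 [ 417.8 -415.5   24. ] [ 422.5 -410.1   36. ]
grey [254.9 259.9] [14.3 45.5] 15.945394515991211 [ 350.9 -278.2   24. ] [ 358.1 -277.9   36. ]
grey [320.5 220.5] [53. 15.] 90.0 [ 429.9 -325.2   24. ] [ 434.1 -323.1   36. ]
grey [610.5 195. ] [82. 57.] 90.0 [ 652.9 -712.6   24. ] [ 648.7 -695.8   36. ]
grey [632.  134.5] [41. 14.] 90.0 [ 758.1 -703.9   24. ] [ 749.9 -687.5   36. ]
grey [395.  48.] [32. 32.] 90.0 [ 629.4 -311.8   24. ] [ 626.1 -310.3   36. ]
grey [117.5  26.5] [11.  9.] 90.0 [536.9  -8.   24. ] [537.1 -18.   36. ]
grey [440.5  16.1] [51.7 16.4] 30.068584442138672 [ 689.  -339.5   24. ] [ 683.4 -336.9   36. ]
spindle [570.10090906 107.02148951 120.32905969]
112 [570.3 104.6 112. ] [569.2 104.9 112. ]
114 [570.2 105.2 114. ] [569.5 105.4 114. ]
116 [570.2 105.7 116. ] [569.7 106.  116. ]
118 [570.2 106.3 118. ] [569.9 106.5 118. ]
```

View pics/w4.png

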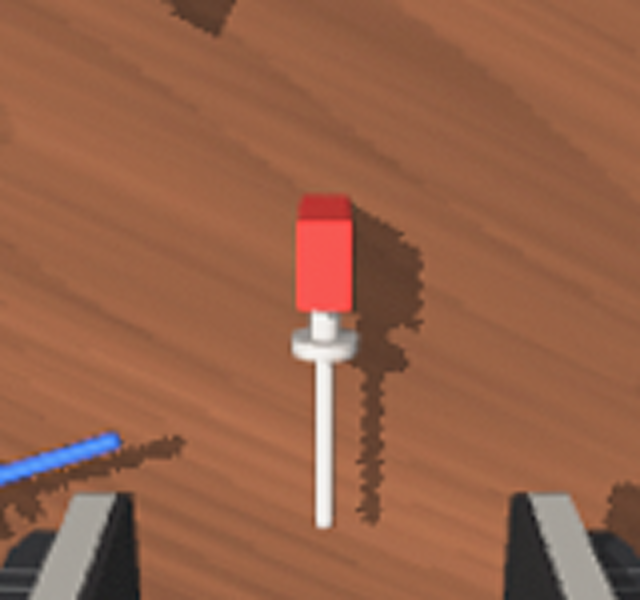

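The crop confirms the red tab: top face centred at (324,265), collar at (324,345), tip at (324,525). It lies straight between the open fingers.

```bash
python3 - <<'E'
from h import *
from bench import bot
s=np.load("pics/w4.npz");f=lambda x,y:((x+.5)/4-.5+240,(y+.5)/4-.5+116)
tip=onz(s,f(324,526),24,True);nk=onz(s,f(324,362),24,True);t=onz(s,f(324.5,265),36,True)
d=tip-nk;print("tip",tip,"collarfront",nk,"tabtop",t,"shank",np.hypot(*d[:2]),"ang",np.degrees(np.arctan2(-d[1],-d[0])))
e=d/np.linalg.norm(d);print("origin from tip",tip-78*e)
o=bot.observe();R=st(o);print(R.T@(np.array([*t[:2],9.])-o["eef_pos"]))
E
```

```text
tip [ 400.80078843 -339.54712256   24.        ] collarfront [ 444.83076807 -317.98879917   24.        ] tabtop [ 471.75374846 -304.97203659   36.        ] shank 49.02448790727559 ang 26.087677286628626
origin from tip [ 470.85431797 -305.24693307   24.        ]
t 8.53 p [ 475.  -302.2  198. ] xang 26.06 zax [-0.002  0.002 -1.   ] F [0.2 0.3 0.4] T [ 0.08 -0.05  0.  ] g 0.548 j6 0.5
[ -4.00011122   1.54703175 188.95456634]
```

>>> jog_arm(
  commands=[
    {"translation": [-0.004,0.0015,0.05],"roll": 0},
    {"translation": [-0.004,0.0015,0.1],"roll": 0},
    {"translation": [-0.004,0.0015,0.14],"roll": 0},
    {"translation": [-0.004,0.0015,0.17],"roll": 0},
    {"translation": [-0.004,0.0015,0.185],"roll": 0},
    {"translation": [-0.004,0.0015,0.187],"roll": 0},
    {"translation": [-0.004,0.0015,0.187],"roll": 0},
  ],
)

```text
time: 9.4
eef_pos: [473.6, -306.9, 13.5]
tool_rot: [3.059, 0.708, 0.002]
wrist_force: [-0.6, -0.7, 0.4]
grip_width: 0.548
```

>>> jog_arm(
  commands=[
    {"translation": [0,0,0],"roll": 0},
    {"translation": [0,0,0],"roll": 0},
    {"translation": [0,0,0],"roll": 0},
    {"translation": [0,0,0],"roll": 0},
    {"translation": [0,0,0],"roll": 0},
    {"translation": [0,0,0],"roll": 0},
  ],
  jaw=-1,
  newtons=45,
)

```text
time: 10.15
eef_pos: [473.4, -307.2, 13.6]
tool_rot: [3.06, 0.706, 0.002]
wrist_force: [0.2, 0.6, 5.8]
grip_width: 0.15
```

```bash
python3 - <<'E'
from h import *
from bench import bot,vision
st(bot.observe())
E
```

```text
t 10.15 p [ 473.4 -307.2   13.6] xang 25.99 zax [ 0.002 -0.001 -1.   ] F [0.2 0.6 5.8] T [ 0.17  0.08 -0.03] g 0.15 j6 0.5
```

>>> jog_arm(
  commands=[
    {"translation": [0,0,0],"roll": 0},
    {"translation": [0,0,0],"roll": 0},
    {"translation": [0,0,0.006],"roll": 0},
    {"translation": [0,0,0.006],"roll": 0},
  ],
  jaw=-0.3,
)

```text
time: 10.65
eef_pos: [471.7, -306.1, 5.3]
tool_rot: [-3.06, -0.706, 0.002]
wrist_force: [-0.5, 0.8, -0.5]
grip_width: 0.349
```

>>> jog_arm(
  commands=[
    {"translation": [0,0,0],"roll": 0},
    {"translation": [0,0,0],"roll": 0},
    {"translation": [0,0,0],"roll": 0},
    {"translation": [0,0,0],"roll": 0},
    {"translation": [0,0,0],"roll": 0},
  ],
  jaw=-1,
  newtons=45,
)

```text
time: 11.28
eef_pos: [472.5, -306.6, 6.3]
tool_rot: [-3.061, -0.707, 0.0]
wrist_force: [0.6, 0.6, -0.1]
grip_width: 0.155
```

```bash
python3 - <<'E'
from h import *
from bench import bot,vision
st(bot.observe())
s=vision.snapshot("wrist");np.savez("pics/w5.npz",**s)
st(bot.observe())
E
```

```text
t 11.28 p [ 472.5 -306.6    6.3] xang 26.0 zax [-0.  0. -1.] F [ 0.6  0.6 -0.1] T [ 0.04 -0.    0.02] g 0.155 j6 0.5
t 11.32 p [ 472.5 -306.6    6.3] xang 26.0 zax [ 0.  0. -1.] F [ 1.3 -0.  -1.3] T [-0.02  0.01 -0.02] g 0.158 j6 0.5
```

>>> jog_arm(
  commands=[
    {"translation": [0,0,-0.03],"roll": 0},
    {"translation": [0,0,-0.08],"roll": 0},
    {"translation": [0,0,-0.13],"roll": 0},
    {"translation": [0,0,-0.15],"roll": 0},
    {"translation": [0.03,-0.043,-0.15],"roll": -0.13},
    {"translation": [0.06,-0.086,-0.15],"roll": -0.26},
    {"translation": [0.09,-0.129,-0.15],"roll": -0.39},
    {"translation": [0.12,-0.172,-0.15],"roll": -0.52},
    {"translation": [0.15,-0.215,-0.15],"roll": -0.64},
    {"translation": [0.15,-0.215,-0.15],"roll": -0.64},
  ],
)

```text
time: 12.58
eef_pos: [513.2, -44.4, 156.3]
tool_rot: [-2.679, -1.641, -0.001]
wrist_force: [0.4, 0.1, -0.4]
grip_width: 0.157
```

```bash
python3 - <<'E'
from h import *
from bench import bot
o=bot.observe();R=st(o)
print(R.T@(np.array([555.4,213.4,160])-o["eef_pos"]))
E
```

```text
t 12.57 p [513.2 -44.4 156.3] xang 62.97 zax [ 0.     0.001 -1.   ] F [ 0.4  0.1 -0.4] T [ 0.03  0.   -0.  ] g 0.157 j6 0.34
[248.83082393 -79.57573047  -3.44464296]
```

>>> jog_arm(
  commands=[
    {"translation": [0.045,-0.014,0],"roll": -0.12},
    {"translation": [0.09,-0.029,0],"roll": -0.24},
    {"translation": [0.135,-0.043,0],"roll": -0.36},
    {"translation": [0.18,-0.057,0],"roll": -0.48},
    {"translation": [0.225,-0.072,0],"roll": -0.61},
    {"translation": [0.249,-0.08,0],"roll": -0.61},
    {"translation": [0.249,-0.08,0],"roll": -0.61},
  ],
)

```text
time: 13.45
eef_pos: [556.7, 211.0, 156.1]
tool_rot: [2.067, 2.365, -0.0]
wrist_force: [-0.5, -0.1, -0.2]
grip_width: 0.157
```

```bash
python3 - <<'E'
from h import *
from bench import bot,vision
o=bot.observe();R=st(o)
s=vision.snapshot("wrist");np.savez("pics/w6.npz",**s);im=s["pixels"]
cv2.imwrite("pics/w6.png",cv2.resize(im[150:400,160:480,::-1],(800,625))[:600])
print(R.T@(np.array([555.4,213.4,80])-o["eef_pos"]))
u=np.array([np.cos(np.radians(97.9)),np.sin(np.radians(97.9)),0])
for d in(30,52,82):print(d,proj(s,o["eef_pos"]+[0,0,17.5]-u*(d+0),True))
print("spindle",proj(s,(570.2,106.5,118),True))
E
```

```text
t 13.45 p [556.7 211.  156.1] xang 97.69 zax [ 0. -0. -1.] F [-0.5 -0.1 -0.2] T [0.01 0.05 0.01] g 0.157 j6 0.19
[ 2.5300349  -1.01061711 76.13390253]
30 [321.07277111 319.09525617]
52 [321.12109307 348.96407865]
82 [321.16784886 382.09112177]
spindle [319.69713667 347.04396717]
```

View pics/w6.png

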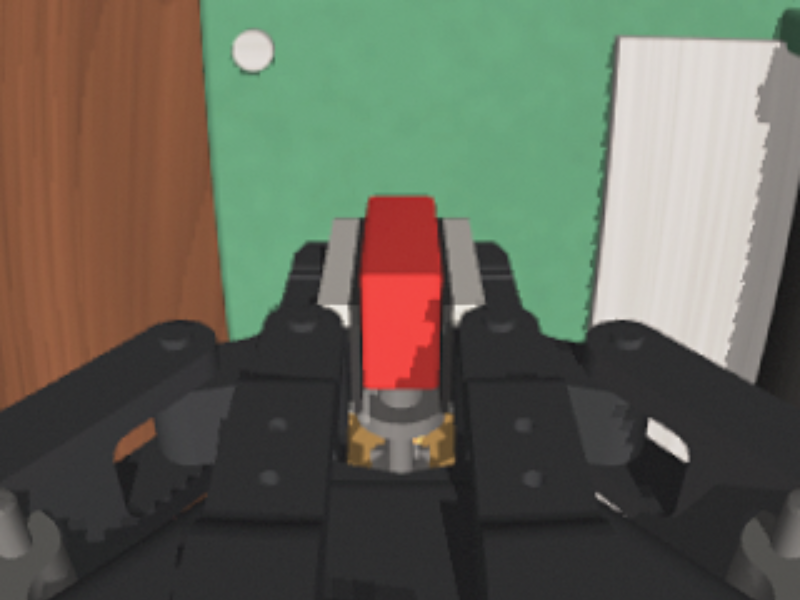

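The view looks down the held pin: red tab between the pads, and behind it the collar and nut in line at (400,420). Next I lower to the bottom of the search band.

>>> jog_arm(
  commands=[
    {"translation": [0,-0.0009,0.03],"roll": -0.004},
    {"translation": [0,-0.0009,0.06],"roll": -0.004},
    {"translation": [0,-0.0009,0.0816],"roll": -0.004},
    {"translation": [0,-0.0009,0.0816],"roll": -0.004},
    {"translation": [0,-0.0009,0.0816],"roll": -0.004},
    {"translation": [0,-0.0009,0.0816],"roll": -0.004},
  ],
)

```text
time: 14.25
eef_pos: [556.7, 210.1, 76.3]
tool_rot: [2.064, 2.367, 0.004]
wrist_force: [0.2, 1.1, -1.0]
grip_width: 0.155
```

```bash
cat >> h.py <<'E'
SP=np.array([570.3,106.9])
def rep():
    from bench import bot
    o=bot.observe();R=st(o);u=np.array([np.cos(np.radians(97.9)),np.sin(np.radians(97.9))]);p=np.array([u[1],-u[0]])
    d=o["eef_pos"][:2]-SP;print("along",(d@u).round(2),"seat gap",(d@u-46.6).round(2),"lat",(d@p).round(2),"shank z",(o["eef_pos"][2]+17.5).round(2),"Fu",(o["wrist_force"][:2]@u).round(2),"Flat",(o["wrist_force"][:2]@p).round(2))
    return o,R
E
python3 - <<'E'
from h import *
from bench import vision
rep()
s=vision.snapshot("scene");a=s["pixels"][150:230,310:420,::-1];s2=vision.snapshot("side");np.savez("pics/sc7.npz",**s);np.savez("pics/si7.npz",**s2)
b=s2["pixels"][120:200,280:390,::-1]
cv2.imwrite("pics/s7.png",cv2.resize(np.hstack([a,b]),None,fx=3.6,fy=5,interpolation=cv2.INTER_CUBIC) if 0 else cv2.resize(np.vstack([a,b]),None,fx=3.7,fy=3.7,interpolation=cv2.INTER_CUBIC))
E
```

```text
t 14.25 p [556.7 210.1  76.3] xang 97.81 zax [ 0.003  0.001 -1.   ] F [ 0.2  1.1 -1. ] T [-0.02 -0.04  0.  ] g 0.155 j6 0.18
along 104.1 seat gap 57.5 lat 0.72 shank z 93.83 Fu 1.08 Flat 0.38
```

View pics/s7.png

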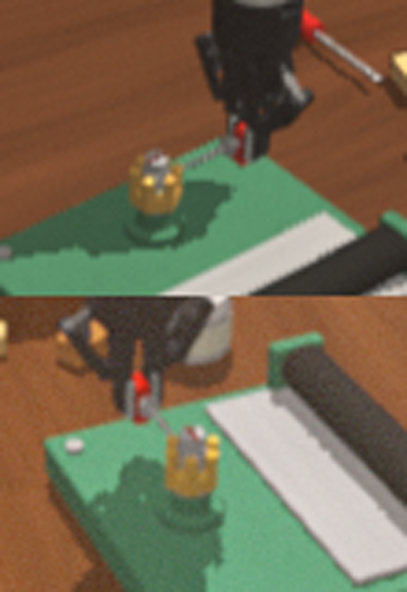

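The pin is level and pointing at the nut. Next the tip goes into the slot.

>>> jog_arm(
  commands=[
    {"translation": [0,-0.0007,0.002],"roll": 0},
    {"translation": [-0.004,-0.0007,0.002],"roll": 0},
    {"translation": [-0.008,-0.0007,0.002],"roll": 0},
    {"translation": [-0.011,-0.0007,0.002],"roll": 0},
    {"translation": [-0.011,-0.0007,0.002],"roll": 0},
  ],
)

```text
time: 14.98
eef_pos: [556.3, 198.9, 72.6]
tool_rot: [-2.065, -2.368, 0.0]
wrist_force: [0.2, 0.5, -0.3]
grip_width: 0.159
```

```bash
python3 -c "
from h import *
rep()"
```

```text
t 14.97 p [556.3 198.9  72.6] xang 97.82 zax [-0. -0. -1.] F [ 0.2  0.5 -0.3] T [0.06 0.01 0.02] g 0.159 j6 0.16
along 93.03 seat gap 46.43 lat -1.24 shank z 90.13 Fu 0.44 Flat 0.3
```

>>> jog_arm(
  commands=[
    {"translation": [-0.001,0,0],"roll": 0},
    {"translation": [-0.002,0,0],"roll": 0},
    {"translation": [-0.003,0,0],"roll": 0},
    {"translation": [-0.003,0,0],"roll": 0},
  ],
)

```text
time: 15.48
eef_pos: [556.7, 196.2, 72.6]
tool_rot: [-2.064, -2.368, 0.0]
wrist_force: [0.0, -0.4, 0.0]
grip_width: 0.155
```

```bash
python3 -c "
from h import *
rep()"
```

```text
t 15.47 p [556.7 196.2  72.6] xang 97.85 zax [-0. -0. -1.] F [ 0.  -0.4  0. ] T [ 0.06 -0.03 -0.02] g 0.155 j6 0.16
along 90.34 seat gap 43.74 lat -1.24 shank z 90.15 Fu -0.38 Flat -0.03
```

>>> jog_arm(
  commands=[
    {"translation": [0,0.0011,-0.0015],"roll": 0},
    {"translation": [0,0.0011,-0.0015],"roll": 0},
    {"translation": [0,0.0011,-0.0015],"roll": 0},
  ],
)

```text
time: 15.85
eef_pos: [557.8, 196.4, 74.2]
tool_rot: [2.064, 2.368, 0.0]
wrist_force: [0.1, -0.2, -1.0]
grip_width: 0.158
```

```bash
python3 -c "
from h import *
rep()"
```

```text
t 15.85 p [557.8 196.4  74.2] xang 97.85 zax [ 0.  0. -1.] F [ 0.1 -0.2 -1. ] T [ 0.02 -0.03 -0.03] g 0.158 j6 0.16
along 90.41 seat gap 43.81 lat -0.06 shank z 91.74 Fu -0.18 Flat 0.03
```

>>> jog_arm(
  commands=[
    {"translation": [-0.001,0,0],"roll": 0},
    {"translation": [-0.002,0,0],"roll": 0},
    {"translation": [-0.002,0,0],"roll": 0},
  ],
)

```text
time: 16.23
eef_pos: [558.0, 194.5, 74.2]
tool_rot: [-2.064, -2.368, -0.0]
wrist_force: [0.7, -0.4, 0.2]
grip_width: 0.154
```

```bash
python3 -c "
from h import *
rep()"
```

```text
t 16.23 p [558.  194.5  74.2] xang 97.84 zax [-0.  0. -1.] F [ 0.7 -0.4  0.2] T [ 0.04 -0.02  0.01] g 0.154 j6 0.16
along 88.42 seat gap 41.82 lat -0.16 shank z 91.68 Fu -0.5 Flat 0.68
```

>>> jog_arm(
  commands=[
    {"translation": [-0.0005,0,0],"roll": 0},
    {"translation": [-0.001,0,0],"roll": 0},
    {"translation": [-0.001,0,0],"roll": 0},
  ],
)

```text
time: 16.6
eef_pos: [558.1, 194.2, 74.3]
tool_rot: [-2.064, -2.367, -0.001]
wrist_force: [-0.8, 6.1, -0.3]
grip_width: 0.154
```

```bash
python3 -c "
from h import *
rep()"
```

```text
t 16.6 p [558.1 194.2  74.3] xang 97.84 zax [-0.     0.001 -1.   ] F [-0.8  6.1 -0.3] T [ 0.79  0.18 -0.02] g 0.154 j6 0.15
along 88.15 seat gap 41.55 lat -0.12 shank z 91.76 Fu 6.1 Flat 0.05
```

>>> jog_arm(
  commands=[
    {"translation": [-0.0005,0,0],"roll": 0},
    {"translation": [-0.001,0,0],"roll": 0},
    {"translation": [-0.001,0,0],"roll": 0},
  ],
)

```text
time: 16.98
eef_pos: [558.1, 194.0, 74.4]
tool_rot: [-2.064, -2.366, -0.003]
wrist_force: [-2.2, 7.7, -0.8]
grip_width: 0.15
```

```bash
python3 -c "
from h import *
rep()"
```

```text
t 16.98 p [558.1 194.   74.4] xang 97.82 zax [-0.     0.003 -1.   ] F [-2.2  7.7 -0.8] T [ 1.24  0.23 -0.02] g 0.15 j6 0.15
along 87.99 seat gap 41.39 lat -0.09 shank z 91.86 Fu 7.97 Flat -1.15
```

Contact with the spindle at a gap of 41.6 mm, where expected. I ease to a light preload and slide upward in small steps.

>>> jog_arm(
  commands=[
    {"translation": [0.001,0,0],"roll": 0},
    {"translation": [0.001,0,0],"roll": 0},
    {"translation": [0.001,0,-0.0005],"roll": 0},
    {"translation": [0.001,0,-0.001],"roll": 0},
    {"translation": [0.001,0,-0.001],"roll": 0},
  ],
)

```text
time: 17.6
eef_pos: [557.9, 194.1, 74.7]
tool_rot: [-2.064, -2.367, -0.001]
wrist_force: [0.7, 6.3, -4.1]
grip_width: 0.159
```

>>> jog_arm(
  commands=[
    {"translation": [0,0,-0.0005],"roll": 0},
    {"translation": [0,0,-0.001],"roll": 0},
    {"translation": [0,0,-0.001],"roll": 0},
  ],
)

```text
time: 17.98
eef_pos: [557.6, 194.1, 75.5]
tool_rot: [-2.064, -2.367, -0.0]
wrist_force: [1.0, 6.5, -2.4]
grip_width: 0.155
```

>>> jog_arm(
  commands=[
    {"translation": [0,0,-0.0005],"roll": 0},
    {"translation": [0,0,-0.001],"roll": 0},
    {"translation": [0,0,-0.001],"roll": 0},
  ],
)

```text
time: 18.35
eef_pos: [557.5, 194.0, 76.4]
tool_rot: [-2.064, -2.367, 0.0]
wrist_force: [-1.1, 6.4, -3.7]
grip_width: 0.151
```

>>> jog_arm(
  commands=[
    {"translation": [0,0.0004,-0.0005],"roll": 0},
    {"translation": [0,0.0004,-0.001],"roll": 0},
    {"translation": [0,0.0004,-0.001],"roll": 0},
  ],
)

```text
time: 18.73
eef_pos: [557.5, 194.0, 77.2]
tool_rot: [-2.063, -2.366, 0.001]
wrist_force: [-1.1, 7.2, -4.3]
grip_width: 0.157
```

>>> jog_arm(
  commands=[
    {"translation": [0,0,-0.0005],"roll": 0},
    {"translation": [0,0,-0.001],"roll": 0},
    {"translation": [0,0,-0.001],"roll": 0},
  ],
)

```text
time: 19.1
eef_pos: [557.5, 194.0, 78.6]
tool_rot: [-2.063, -2.366, 0.001]
wrist_force: [-1.9, 5.8, -2.3]
grip_width: 0.155
```

>>> jog_arm(
  commands=[
    {"translation": [0,0,-0.0005],"roll": 0},
    {"translation": [0,0,-0.001],"roll": 0},
    {"translation": [0,0,-0.001],"roll": 0},
  ],
)

```text
time: 19.48
eef_pos: [557.5, 194.0, 79.5]
tool_rot: [-2.063, -2.366, 0.001]
wrist_force: [-1.7, 6.2, -2.6]
grip_width: 0.155
```

>>> jog_arm(
  commands=[
    {"translation": [0,0.0004,-0.0005],"roll": 0},
    {"translation": [0,0.0004,-0.001],"roll": 0},
    {"translation": [0,0.0004,-0.001],"roll": 0},
  ],
)

```text
time: 19.85
eef_pos: [557.6, 194.0, 80.3]
tool_rot: [-2.063, -2.366, 0.002]
wrist_force: [-3.1, 6.3, -2.1]
grip_width: 0.156
```

>>> jog_arm(
  commands=[
    {"translation": [0,0,-0.0005],"roll": 0},
    {"translation": [0,0,-0.001],"roll": 0},
    {"translation": [0,0,-0.001],"roll": 0},
  ],
)

```text
time: 20.23
eef_pos: [557.7, 194.0, 81.2]
tool_rot: [-2.063, -2.366, 0.002]
wrist_force: [-2.0, 5.3, -3.6]
grip_width: 0.156
```

>>> jog_arm(
  commands=[
    {"translation": [0,0,-0.0005],"roll": 0},
    {"translation": [0,0,-0.001],"roll": 0},
    {"translation": [0,0,-0.001],"roll": 0},
  ],
)

```text
time: 20.6
eef_pos: [557.8, 193.9, 82.2]
tool_rot: [-2.063, -2.366, 0.002]
wrist_force: [-2.0, 5.3, -3.3]
grip_width: 0.158
```

```bash
python3 -c "
from h import *
rep()"
```

```text
t 20.6 p [557.8 193.9  82.2] xang 97.82 zax [-0.002  0.001 -1.   ] F [-2.   5.3 -3.3] T [ 1.04  0.26 -0.04] g 0.158 j6 0.15
along 87.89 seat gap 41.29 lat -0.47 shank z 99.67 Fu 5.54 Flat -1.28
```

>>> jog_arm(
  commands=[
    {"translation": [0,0,-0.0005],"roll": 0},
    {"translation": [0,0,-0.001],"roll": 0},
    {"translation": [0,0,-0.001],"roll": 0},
  ],
)

```text
time: 20.98
eef_pos: [559.1, 192.7, 84.1]
tool_rot: [2.062, 2.368, -0.002]
wrist_force: [-0.2, 0.5, -0.3]
grip_width: 0.157
```

>>> jog_arm(
  commands=[
    {"translation": [0,0,-0.0005],"roll": 0},
    {"translation": [0,0,-0.001],"roll": 0},
    {"translation": [0,0,-0.001],"roll": 0},
  ],
)

```text
time: 21.35
eef_pos: [559.3, 193.3, 85.5]
tool_rot: [2.064, 2.368, 0.0]
wrist_force: [-0.2, 0.1, -0.2]
grip_width: 0.156
```

>>> jog_arm(
  commands=[
    {"translation": [0,0,-0.0005],"roll": 0},
    {"translation": [0,0,-0.001],"roll": 0},
    {"translation": [0,0,-0.001],"roll": 0},
  ],
)

```text
time: 21.72
eef_pos: [558.9, 193.5, 86.2]
tool_rot: [2.064, 2.368, -0.0]
wrist_force: [0.4, 0.5, -0.2]
grip_width: 0.155
```

```bash
python3 -c "
from h import *
rep()"
```

```text
t 21.73 p [558.9 193.5  86.2] xang 97.85 zax [ 0. -0. -1.] F [ 0.4  0.5 -0.2] T [ 0.03 -0.01 -0.01] g 0.155 j6 0.15
along 87.37 seat gap 40.77 lat 0.66 shank z 103.72 Fu 0.41 Flat 0.49
```

The force vanished at z about 83–84, so the tip dropped into the hole. I come back down about 1 mm and push gently.

>>> jog_arm(
  commands=[
    {"translation": [0,-0.0004,0.0012],"roll": 0},
    {"translation": [0,-0.0004,0.0012],"roll": 0},
    {"translation": [-0.0007,-0.0004,0.0012],"roll": 0},
    {"translation": [-0.0015,-0.0004,0.0012],"roll": 0},
    {"translation": [-0.0015,-0.0004,0.0012],"roll": 0},
  ],
)

```text
time: 22.35
eef_pos: [558.8, 191.9, 85.0]
tool_rot: [2.064, 2.368, -0.0]
wrist_force: [0.2, -0.2, -0.3]
grip_width: 0.159
```

```bash
python3 -c "
from h import *
rep()"
```

```text
t 22.35 p [558.8 191.9  85. ] xang 97.84 zax [ 0. -0. -1.] F [ 0.2 -0.2 -0.3] T [-0.02  0.03 -0.03] g 0.159 j6 0.15
along 85.79 seat gap 39.19 lat 0.28 shank z 102.49 Fu -0.26 Flat 0.17
```

>>> jog_arm(
  commands=[
    {"translation": [-0.001,0,0],"roll": 0},
    {"translation": [-0.002,0,0],"roll": 0},
    {"translation": [-0.003,0,0],"roll": 0},
    {"translation": [-0.003,0,0],"roll": 0},
  ],
)

```text
time: 22.85
eef_pos: [559.2, 188.9, 85.0]
tool_rot: [2.064, 2.368, 0.0]
wrist_force: [-0.5, 0.2, -0.6]
grip_width: 0.157
```

```bash
python3 - <<'E'
from h import *
from bench import vision
rep()
c=[]
for n in("scene","side"):
    s=vision.snapshot(n);u,v=proj(s,(567,130,100)).astype(int);c.append(cv2.resize(s["pixels"][v-25:v+25,u-33:u+33,::-1],None,fx=6,fy=6,interpolation=cv2.INTER_CUBIC))
cv2.imwrite("pics/s8.png",np.hstack(c))
E
```

```text
t 22.85 p [559.2 188.9  85. ] xang 97.84 zax [ 0.  0. -1.] F [-0.5  0.2 -0.6] T [-0.01 -0.01 -0.01] g 0.157 j6 0.15
along 82.8 seat gap 36.2 lat 0.26 shank z 102.51 Fu 0.25 Flat -0.42
```

View pics/s8.png

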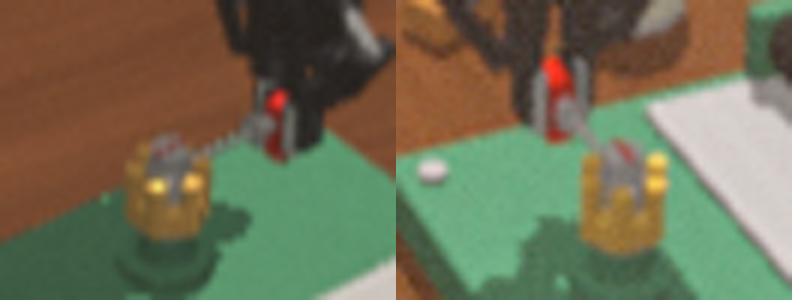

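The tip is inside the spindle with no force on it. I continue gently.

>>> jog_arm(
  commands=[
    {"translation": [-0.001,0,0],"roll": 0},
    {"translation": [-0.002,0,0],"roll": 0},
    {"translation": [-0.003,0,0],"roll": 0},
    {"translation": [-0.004,0,0],"roll": 0},
    {"translation": [-0.005,0,0],"roll": 0},
    {"translation": [-0.006,0,0],"roll": 0},
  ],
)

```text
time: 23.7
eef_pos: [560.0, 183.0, 85.0]
tool_rot: [2.064, 2.368, 0.0]
wrist_force: [0.3, 0.5, 0.3]
grip_width: 0.157
```

>>> jog_arm(
  commands=[
    {"translation": [-0.001,0,0],"roll": 0},
    {"translation": [-0.002,0,0],"roll": 0},
    {"translation": [-0.003,0,0],"roll": 0},
    {"translation": [-0.004,0,0],"roll": 0},
    {"translation": [-0.005,0,0],"roll": 0},
    {"translation": [-0.006,0,0],"roll": 0},
  ],
)

```text
time: 24.45
eef_pos: [560.8, 177.1, 85.0]
tool_rot: [-2.064, -2.368, -0.0]
wrist_force: [0.9, -0.6, -0.1]
grip_width: 0.157
```

>>> jog_arm(
  commands=[
    {"translation": [-0.001,0,0],"roll": 0},
    {"translation": [-0.003,0,0],"roll": 0},
    {"translation": [-0.005,0,0],"roll": 0},
    {"translation": [-0.007,0,0],"roll": 0},
    {"translation": [-0.008,0,0],"roll": 0},
    {"translation": [-0.009,0,0],"roll": 0},
  ],
)

```text
time: 25.2
eef_pos: [562.1, 168.2, 85.0]
tool_rot: [2.064, 2.368, 0.0]
wrist_force: [-0.3, -0.5, -0.4]
grip_width: 0.155
```

>>> jog_arm(
  commands=[
    {"translation": [-0.001,0,0],"roll": 0},
    {"translation": [-0.003,0,0],"roll": 0},
    {"translation": [-0.005,0,0],"roll": 0},
    {"translation": [-0.007,0,0],"roll": 0},
    {"translation": [-0.008,0,0],"roll": 0},
    {"translation": [-0.009,0,0],"roll": 0},
  ],
)

```text
time: 25.95
eef_pos: [563.3, 159.2, 85.0]
tool_rot: [-2.064, -2.368, -0.0]
wrist_force: [-0.7, 0.4, -1.0]
grip_width: 0.157
```

```bash
python3 -c "
from h import *
rep()"
```

```text
t 25.95 p [563.3 159.2  85. ] xang 97.85 zax [-0.  0. -1.] F [-0.7  0.4 -1. ] T [ 0.05 -0.01 -0.05] g 0.157 j6 0.1
along 52.8 seat gap 6.2 lat 0.21 shank z 102.49 Fu 0.5 Flat -0.64
```

>>> jog_arm(
  commands=[
    {"translation": [-0.001,0,0],"roll": 0},
    {"translation": [-0.002,0,0],"roll": 0},
    {"translation": [-0.003,0,0],"roll": 0},
    {"translation": [-0.004,0,0],"roll": 0},
    {"translation": [-0.0045,0,0],"roll": 0},
    {"translation": [-0.0045,0,0],"roll": 0},
  ],
)

```text
time: 26.7
eef_pos: [563.9, 154.8, 85.0]
tool_rot: [2.064, 2.368, 0.0]
wrist_force: [-0.7, 0.4, -1.0]
grip_width: 0.161
```

>>> jog_arm(
  commands=[
    {"translation": [-0.0003,0,0],"roll": 0},
    {"translation": [-0.0006,0,0],"roll": 0},
    {"translation": [-0.001,0,0],"roll": 0},
    {"translation": [-0.001,0,0],"roll": 0},
  ],
)

```text
time: 27.2
eef_pos: [564.0, 153.8, 85.0]
tool_rot: [-2.064, -2.368, 0.0]
wrist_force: [0.4, 0.9, -0.3]
grip_width: 0.158
```

>>> jog_arm(
  commands=[
    {"translation": [-0.0003,0,0],"roll": 0},
    {"translation": [-0.0006,0,0],"roll": 0},
    {"translation": [-0.0006,0,0],"roll": 0},
  ],
)

```text
time: 27.58
eef_pos: [564.1, 153.3, 85.0]
tool_rot: [-2.064, -2.368, -0.0]
wrist_force: [-0.4, 0.3, -0.4]
grip_width: 0.157
```

```bash
python3 -c "
from h import *
rep()"
```

```text
t 27.57 p [564.1 153.3  85. ] xang 97.85 zax [ 0.  0. -1.] F [-0.4  0.3 -0.4] T [0.04 0.04 0.03] g 0.157 j6 0.09
along 46.8 seat gap 0.2 lat 0.26 shank z 102.52 Fu 0.39 Flat -0.36
```

>>> jog_arm(
  commands=[
    {"translation": [-0.0003,0,0],"roll": 0},
    {"translation": [-0.0005,0,0],"roll": 0},
    {"translation": [-0.0005,0,0],"roll": 0},
  ],
)

```text
time: 27.95
eef_pos: [564.1, 153.1, 85.0]
tool_rot: [-2.064, -2.368, -0.001]
wrist_force: [-0.8, 2.5, -0.5]
grip_width: 0.158
```

>>> jog_arm(
  commands=[
    {"translation": [-0.0003,0,0],"roll": 0},
    {"translation": [-0.0005,0,0],"roll": 0},
    {"translation": [-0.0005,0,0],"roll": 0},
  ],
)

```text
time: 28.32
eef_pos: [564.1, 153.0, 85.0]
tool_rot: [-2.064, -2.367, -0.001]
wrist_force: [-1.3, 5.8, 0.4]
grip_width: 0.156
```

>>> jog_arm(
  commands=[
    {"translation": [-0.0003,0,0],"roll": 0},
    {"translation": [-0.0005,0,0],"roll": 0},
    {"translation": [-0.0005,0,0],"roll": 0},
  ],
)

```text
time: 28.7
eef_pos: [564.1, 153.0, 85.1]
tool_rot: [-2.064, -2.367, -0.002]
wrist_force: [-0.9, 7.3, -0.2]
grip_width: 0.154
```

The collar is seated, with firm contact at the expected gap and 7 N. I relax the push, then release.

>>> jog_arm(
  commands=[
    {"translation": [0.0006,0,0],"roll": 0},
    {"translation": [0.0006,0,0],"roll": 0},
  ],
)

```text
time: 28.95
eef_pos: [564.1, 153.0, 85.0]
tool_rot: [-2.064, -2.368, -0.001]
wrist_force: [-0.4, 4.7, -1.2]
grip_width: 0.154
```

>>> jog_arm(
  commands=[
    {"translation": [0,0,0],"roll": 0},
    {"translation": [0,0,0],"roll": 0},
    {"translation": [0,0,0],"roll": 0},
    {"translation": [0,0,0],"roll": 0},
    {"translation": [0,0,0],"roll": 0},
  ],
  jaw=0,
)

```text
time: 29.58
eef_pos: [564.2, 152.2, 85.0]
tool_rot: [2.064, 2.368, -0.0]
wrist_force: [1.3, 0.1, -0.1]
grip_width: 0.499
```

>>> jog_arm(
  commands=[
    {"translation": [0,0,-0.02],"roll": 0},
    {"translation": [0,0,-0.05],"roll": 0},
    {"translation": [0,0,-0.09],"roll": 0},
    {"translation": [0,0,-0.13],"roll": 0},
    {"translation": [0,0,-0.13],"roll": 0},
    {"translation": [0,0,-0.13],"roll": 0},
  ],
)

```text
time: 30.32
eef_pos: [564.3, 152.4, 215.9]
tool_rot: [2.064, 2.368, 0.001]
wrist_force: [-0.7, -0.6, -0.5]
grip_width: 0.501
```

```bash
python3 - <<'E'
from h import *
from bench import vision
o,R=rep()
s=vision.snapshot("wrist");np.savez("pics/w9.npz",**s)
x0,y0=240,100
a=cv2.resize(s["pixels"][y0:y0+150,x0:x0+160,::-1],None,fx=4,fy=4,interpolation=cv2.INTER_CUBIC)
cv2.imwrite("pics/w9.png",a)
u=np.array([np.cos(np.radians(97.9)),np.sin(np.radians(97.9))])
for d,z in((0,118),(20,101.5),(46,113.5)):
    p=proj(s,(*(SP+u*d),z),True);print(d,z,(p-[x0,y0])*4)
E
```

```text
t 30.32 p [564.3 152.4 215.9] xang 97.85 zax [ 0.001  0.    -1.   ] F [-0.7 -0.6 -0.5] T [-0.02 -0.03 -0.  ] g 0.501 j6 0.08
along 45.9 seat gap -0.7 lat 0.28 shank z 233.41 Fu -0.51 Flat -0.74
0 118 [320.41766567 591.44277308]
20 101.5 [320.32105172 477.56560506]
46 113.5 [320.37642262 380.52524551]
```

View pics/w9.png

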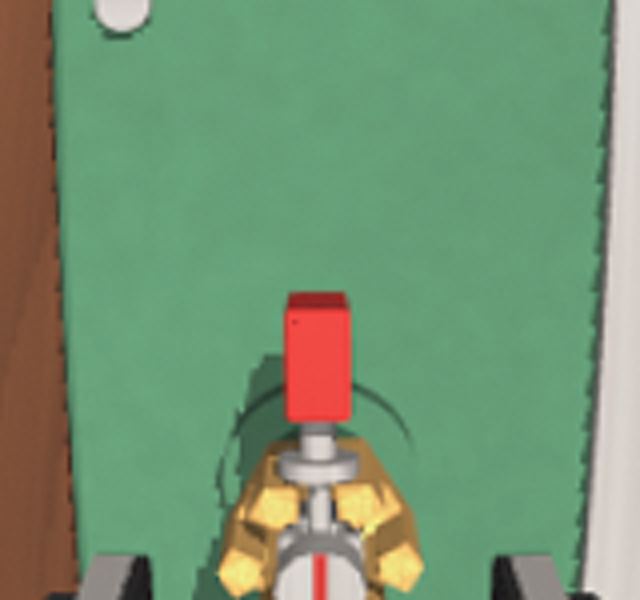

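The pin lies through the nut with its collar at (318,465) and tab at (318,365), in line with the stripe. A numeric check on the collar gap follows.

```bash
python3 - <<'E'
from h import *
s=np.load("pics/w9.npz");u=np.array([np.cos(np.radians(97.9)),np.sin(np.radians(97.9))])
f=lambda d,z:((proj(s,(*(SP+u*d),z),True)-[240,100])*4+1.5)[1].round(1)
print("prong edge d20 z107",f(20,107))
for g in(0,1,2,3,5):print("gap",g,"collar front top rim",[f(20+g,z) for z in(109.5,110.5)],"back",[f(24+g,z) for z in(109.5,110.5)],"tab front/rear top z112",f(34+g,112),f(58+g,112),"z110",f(34+g,110),f(58+g,110))
im=cv2.resize(s["pixels"][100:250,240:400],None,fx=4,fy=4,interpolation=cv2.INTER_CUBIC)
print([(y,im[y,300:340].mean(0).astype(int).tolist()) for y in range(412,500,4)])
print("prong col275",[(y,im[y,268:285].mean(0).astype(int).tolist()) for y in range(470,500,4)])
E
```

```text
prong edge d20 z107 488.1
gap 0 collar front top rim [np.float64(492.3), np.float64(494.1)] back [np.float64(475.0), np.float64(476.7)] tab front/rear top z112 434.8 323.7 z110 431.7 321.4
gap 1 collar front top rim [np.float64(488.0), np.float64(489.7)] back [np.float64(470.7), np.float64(472.3)] tab front/rear top z112 430.3 318.9 z110 427.2 316.7
gap 2 collar front top rim [np.float64(483.7), np.float64(485.4)] back [np.float64(466.3), np.float64(467.9)] tab front/rear top z112 425.7 314.2 z110 422.7 311.9
gap 3 collar front top rim [np.float64(479.4), np.float64(481.1)] back [np.float64(461.9), np.float64(463.5)] tab front/rear top z112 421.2 309.4 z110 418.2 307.2
gap 5 collar front top rim [np.float64(470.7), np.float64(472.3)] back [np.float64(453.1), np.float64(454.7)] tab front/rear top z112 412.1 299.9 z110 409.2 297.7
[(412, [242, 72, 67]), (416, [241, 61, 57]), (420, [208, 78, 73]), (424, [132, 112, 107]), (428, [107, 118, 113]), (432, [106, 106, 102]), (436, [144, 141, 135]), (440, [182, 174, 166]), (444, [187, 179, 170]), (448, [185, 178, 171]), (452, [185, 179, 174]), (456, [182, 176, 171]), (460, [143, 138, 135]), (464, [156, 151, 147]), (468, [207, 200, 194]), (472, [219, 212, 206]), (476, [219, 214, 209]), (480, [208, 199, 191]), (484, [174, 159, 143]), (488, [156, 136, 110]), (492, [167, 145, 117]), (496, [179, 157, 130])]
prong col275 [(470, [127, 107, 82]), (474, [132, 110, 81]), (478, [147, 117, 75]), (482, [155, 119, 70]), (486, [175, 132, 76]), (490, [234, 186, 105]), (494, [245, 217, 122]), (498, [240, 217, 123])]
```

The prong edge is where predicted (487 vs 488). The collar rim (about 482) and tab edges (421, 308) suggest the pin sits about 2 mm off home, so the release probably drew it back. I'll nudge it home with closed fingertips against the tab's rear face.

>>> jog_arm(
  commands=[
    {"translation": [0.02,0,0],"roll": 0},
    {"translation": [0.036,-0.0003,0],"roll": 0},
    {"translation": [0.036,-0.0003,0],"roll": 0},
    {"translation": [0.036,-0.0003,0.03],"roll": 0},
    {"translation": [0.036,-0.0003,0.07],"roll": 0},
    {"translation": [0.036,-0.0003,0.11],"roll": 0},
    {"translation": [0.036,-0.0003,0.124],"roll": 0},
    {"translation": [0.036,-0.0003,0.124],"roll": 0},
    {"translation": [0.036,-0.0003,0.124],"roll": 0},
  ],
  jaw=-1,
  newtons=20,
)

```text
time: 31.5
eef_pos: [560.5, 188.4, 92.9]
tool_rot: [2.063, 2.367, 0.004]
wrist_force: [0.4, -1.0, 0.4]
grip_width: -0.002
```

>>> jog_arm(
  commands=[
    {"translation": [-0.002,0,0],"roll": 0},
    {"translation": [-0.004,0,0],"roll": 0},
    {"translation": [-0.006,0,0],"roll": 0},
    {"translation": [-0.007,0,0],"roll": 0},
    {"translation": [-0.007,0,0],"roll": 0},
  ],
)

```text
time: 32.12
eef_pos: [559.9, 180.9, 91.0]
tool_rot: [-2.064, -2.368, 0.0]
wrist_force: [-0.1, 0.5, -0.6]
grip_width: -0.002
```

```bash
python3 -c "
from h import *
rep()"
```

```text
t 32.12 p [559.9 180.9  91. ] xang 97.84 zax [-0. -0. -1.] F [-0.1  0.5 -0.6] T [0.01 0.04 0.02] g -0.002 j6 0.13
along 74.74 seat gap 28.14 lat -0.12 shank z 108.46 Fu 0.52 Flat -0.01
```

Along is 74.7. Home would put the fingers at about 69, so I advance in small steps.

>>> jog_arm(
  commands=[
    {"translation": [-0.0008,0,0],"roll": 0},
    {"translation": [-0.0016,0,0],"roll": 0},
    {"translation": [-0.0024,0,0],"roll": 0},
    {"translation": [-0.0024,0,0],"roll": 0},
  ],
)

```text
time: 32.62
eef_pos: [560.3, 178.6, 91.0]
tool_rot: [-2.064, -2.368, 0.0]
wrist_force: [-0.1, 0.2, 0.4]
grip_width: -0.002
```

>>> jog_arm(
  commands=[
    {"translation": [-0.0005,0,0],"roll": 0},
    {"translation": [-0.001,0,0],"roll": 0},
    {"translation": [-0.0015,0,0],"roll": 0},
    {"translation": [-0.0015,0,0],"roll": 0},
  ],
)

```text
time: 33.12
eef_pos: [560.5, 177.5, 91.1]
tool_rot: [-2.064, -2.368, -0.001]
wrist_force: [0.9, 1.3, 0.6]
grip_width: 0.005
```

>>> jog_arm(
  commands=[
    {"translation": [-0.0005,0,0],"roll": 0},
    {"translation": [-0.001,0,0],"roll": 0},
    {"translation": [-0.001,0,0],"roll": 0},
  ],
)

```text
time: 33.5
eef_pos: [560.6, 177.1, 91.2]
tool_rot: [-2.064, -2.367, -0.002]
wrist_force: [-0.9, 5.2, 1.1]
grip_width: 0.001
```

```bash
python3 -c "
from h import *
rep()"
```

```text
t 33.5 p [560.6 177.1  91.2] xang 97.83 zax [ 0.     0.002 -1.   ] F [-0.9  5.2  1.1] T [0.87 0.23 0.01] g 0.001 j6 0.13
along 70.91 seat gap 24.31 lat 0.07 shank z 108.74 Fu 5.31 Flat -0.12
```

>>> jog_arm(
  commands=[
    {"translation": [-0.0004,0,0],"roll": 0},
    {"translation": [-0.0008,0,0],"roll": 0},
    {"translation": [-0.0008,0,0],"roll": 0},
  ],
)

```text
time: 33.88
eef_pos: [560.6, 177.0, 91.4]
tool_rot: [-2.064, -2.367, -0.003]
wrist_force: [-1.3, 7.3, 1.9]
grip_width: -0.0
```

>>> jog_arm(
  commands=[
    {"translation": [0.004,0,0],"roll": 0},
    {"translation": [0.01,0,0],"roll": 0},
    {"translation": [0.015,0,0],"roll": 0},
    {"translation": [0.015,0,-0.04],"roll": 0},
    {"translation": [0.015,0,-0.08],"roll": 0},
    {"translation": [-0.01,0,-0.124],"roll": 0},
    {"translation": [-0.024,0,-0.124],"roll": 0},
    {"translation": [-0.042,0,-0.124],"roll": 0},
    {"translation": [-0.042,0,-0.124],"roll": 0},
    {"translation": [-0.042,0,-0.124],"roll": 0},
  ],
)

```text
time: 35.12
eef_pos: [565.5, 133.7, 213.2]
tool_rot: [-2.063, -2.366, 0.003]
wrist_force: [0.4, 0.6, 0.3]
grip_width: 0.001
```

```bash
python3 - <<'E'
from h import *
from bench import vision
rep()
s=vision.snapshot("wrist");np.savez("pics/w10.npz",**s)
u=np.array([np.cos(np.radians(97.9)),np.sin(np.radians(97.9))])
uv=proj(s,(*(SP+u*30),105),True).astype(int);x0,y0=uv[0]-60,uv[1]-60;print(x0,y0)
f=lambda d,z:((proj(s,(*(SP+u*d),z),True)-[x0,y0])*5+2)[1].round(1)
im=cv2.resize(s["pixels"][y0:y0+120,x0:x0+120],None,fx=5,fy=5,interpolation=cv2.INTER_CUBIC)
cv2.imwrite("pics/w10.png",im[...,::-1])
print("prong d20 z107",f(20,107),"spindle top edges z118",f(10,118),f(-10,118),"prong far d-20",f(-20,107))
for g,z,r in((0,113.5,110.5),(0,110,109),(1.5,110,109.5),(3,112,109.5)):print(g,"tab",f(34+g,z),f(58+g,z),"collar front rim",f(20+g,r),"back",f(24+g,r))
hsv=cv2.cvtColor(im,cv2.COLOR_RGB2HSV);r=cv2.inRange(hsv,(0,190,200),(6,255,255))|cv2.inRange(hsv,(172,190,200),(180,255,255))
for c in cv2.findContours(r,0,1)[0]:
    if cv2.contourArea(c)>300:print("red",cv2.boundingRect(c))
E
```

```text
t 35.12 p [565.5 133.7 213.2] xang 97.82 zax [-0.003 -0.    -1.   ] F [0.4 0.6 0.3] T [ 0.04 -0.   -0.01] g 0.001 j6 0.05
along 27.19 seat gap -19.41 lat -1.03 shank z 230.74 Fu 0.54 Flat 0.49
262 130
prong d20 z107 362.8 spindle top edges z118 441.4 552.2 prong far d-20 577.2
0 tab 292.7 146.5 collar front rim 369.2 back 346.2
0 tab 287.1 142.8 collar front rim 366.4 back 343.6
1.5 tab 278.3 133.6 collar front rim 358.8 back 335.8
3 tab 272.5 126.3 collar front rim 350.2 back 327.1
red (300, 449, 8, 86)
red (331, 139, 7, 134)
```

View pics/w10.png

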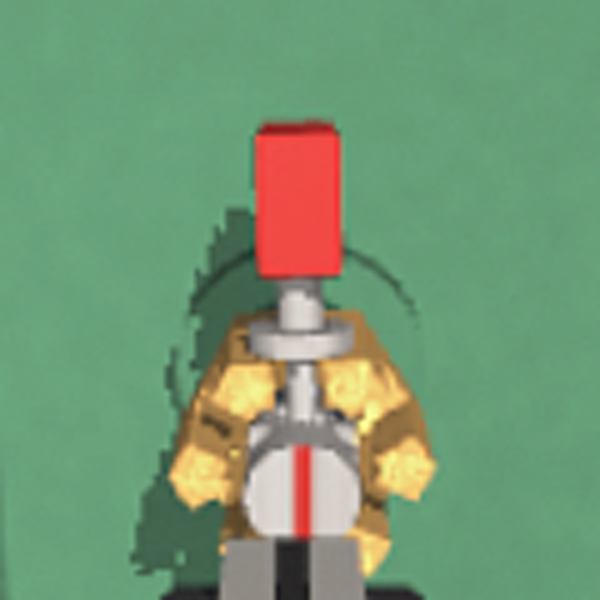

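The last view shows the collar overlapping the nut's edge at (302,340), and shank, stripe and tab all in line. The tab at rows 135–276 and collar rim at about 358 fit a top-of-collar gap of about 1.5 mm, as expected for a pin that sags slightly in its clearance. It also resisted 7 N without moving. I'm handing in.

```bash
python3 -c "
from bench import bot
print(bot.job_done()); print(bot.observe()['time'])"
```

```text
the job is handed in; nothing more can be done
None
the job is handed in; nothing more can be done
```

I tightened the nut and put the keeper pin through with its collar seated, and handed the job in at about 35 s. No verdict was reported, so success is judged only from my own checks.

- **Nut:** I turned it about 44° clockwise. The picture afterwards shows its slots squarely in line with the spindle stripe.
- **Finding the hole:** I felt for it by sliding the pin tip up the spindle at about 6 N. The tip dropped in at roughly 101–102 mm height, and the pin then went through with almost no force.
- **Collar:** it met the nut at the expected depth with 7 N. After release I nudged the tab again with closed fingertips, also to 7 N, and it did not move further.
- **Check that disagreed:** the pictures show a gap of about 1.5 mm at the collar's upper rim (about 2 mm before the nudge). That fits the pin sagging about 4° in its clearance and stays inside the 3 mm limit, but the cameras are only good to about 2 mm.
- **Other things on the bench:** I did not touch any of them. I did not measure their positions again at the end.

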